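# Load the dowel-drilling jig with light fingertip pushes

## Task

Get the batten ready for drilling in the jig, using light fingertip touches only and never lifting the batten: push its free end until the batten is fully home against the end stop, with all three clamps still open. Then press the three toggle-clamp handles fully down one at a time, starting with the one nearest the end stop and working away from it, leaving the glue bottle, the roll of tape and the pencil where they are.

Things in the scene. Friction and masses are not known exactly. Their poses are not given: they have to be found in the camera images.
- jig: Drilling jig fixed to the bench: grey-faced base (jig x -170 to +150, y -65 to +105 mm, top at z 15). Its underside stands 7 mm above the bench; origin there, under the middle of the 53 mm wide channel that holds the batten; x runs along the channel to the end stop, z up, clamps on the +y side. Fence (y -48 to -26, top z 36) and clamp rail (y +26 to +90, top z 27) both run from x -95 to +135 mm.
- stop_face (a point): Middle of the wooden end stop's face that the batten's end must meet: jig x +115, y 0, z 22 mm. It is hidden from above by the steel drill-guide plate (x 85 to 135, y -48 to 48, z 36 to 42, bolt heads to z 47 mm), under which the batten slides.
- batten: Loose pale wooden batten 220 x 50 x 15 mm, 0.1 to 0.17 kg, lying on the base in the channel, top at jig z 30. Origin at the centre of its underside, x along it towards the stop. Starts 12 to 32 mm short of the stop; fully home its origin is at jig x +5 mm. Sliding takes about 1 N.
- batten_free_end (a point): Middle of the end face of the batten that is to be pushed towards the stop (jig z 22, 29 mm above the bench), 110 mm to -x of its origin. It stands out of the open end of the channel, at jig x -105 mm when the batten is fully home, 10 mm outside the ends of fence and rail.
- clamp_stop (a joint): Handle of the toggle clamp nearest the end stop. 0 = open, 0.80 rad above level; 0.80 = down and level, batten clamped (springy on to a firm stop at 0.90). Starts at 0 to 0.15, stays where it is left. Pivot at jig x +60, y +66, z 49 mm, hinge along x; handle points to jig +y, 102 mm long, black grip 15 mm thick from 40 mm on. Pressing at 50 mm takes 3 N, rising to 7 N at the stop; the arm follows.
- clamp_mid (a joint): Handle of the middle toggle clamp, the same but with its pivot at jig x -5 mm.
- clamp_end (a joint): Handle of the toggle clamp farthest from the stop, the same but with its pivot at jig x -70 mm.
- clamp_stop_grip (a point): Point on the centre line of the handle nearest the stop, 70 mm from its pivot, in the middle of the black grip (surface 7.5 mm off). With the handle down it is at jig y +136, z 49 mm.
- clamp_mid_grip (a point): The same point on the middle handle.
- clamp_end_grip (a point): The same point on the handle farthest from the stop.
- glue_bottle: Small glue bottle with a pointed nozzle, 34 mm diameter, 92 mm high, standing to the left of the jig near the bench's front edge; leave it. Origin at the centre of its underside.
- masking_tape: Roll of masking tape 92 mm across, 24 mm high, lying flat near the bench's front edge; leave it. Origin at the centre of its underside.
- pencil: Yellow pencil 182 mm long, 7 mm thick, lying past the stop end; leave it.

How it is judged:
By the outcome, as a careful person would: the job done as asked, in the order asked, and still so for the second after the job is handed in, with the robot touching nothing.
It also fails if it takes over 48 s, if anything falls off the work surface, if the arm or the gripper's body presses on something with over 40 N, if the wrist force passes 120 N, or if a joint passes its speed limit or range.

## Robot

A 6-joint arm with a two-finger parallel gripper is mounted at the origin on a cart in front of the work surface, level with it; the furniture and walls round the work are solid. World frame = base frame: x ahead of the robot, y to its left, z up, the work surface at z = 0. Lengths are in m, angles in rad, forces in N, time in s.
With the tool pointing down it reaches from about 0.275 to 0.875 m from the base axis. Payload 12.5 kg.
Tool frame: the origin (TCP) lies between the finger pads; the fingertips stand 17 mm ahead of it and the grasp point (between the pads) lies 2 mm behind it; z points along the fingers, y is the direction in which the jaws open and shut (so a half turn about z gives the same grasp; the last joint's range is limited). The gripper opens to 85 mm and grips with 20 to 120 N. Pads are 22 mm wide; open, the fingers measure 114 mm over their backs; the gripper's body (76 mm by 85 mm) begins 54 mm behind the grasp point. The pads swing forward as they close: fully open they stand 13 mm farther back than shut.
Start: joints at [1.06, 0.351, 1.652, -0, 1.139, -0.085], TCP at [0.227, 0.501, 0.248] pointing down, gripper open.
Joint ranges: [-2.75, 2.75], [-0.79, 2.1], [0.01, 2.65], [-1.57, 4.71], [0.07, 3.14], [-2.87, 2.87]. Speed limits (rad/s): [2.22, 2.22, 2.79, 3.14, 3.14, 3.14].

## Interface

Orientations are given as a rotation vector (axis times angle).
In Python, from rig import bot gives the robot as it stands.
- The arm moves only by the tool step_arm, never from a script. Its argument "rows" is a list of rows, each an object with "slide": the shift along the world's x, y, z each as a share of 15 cm, from -1 to 1, a list of three; "rot": the turn, a rotation vector about the world's x, y, z each as a share of 0.08 rad, from -1 to 1, a list of three; "gripper": the closure, from 0 (fully open) to 1 (shut). In form: [{"slide": [tx, ty, tz], "rot": [wx, wy, wz], "gripper": gripper}, ...]. A call has exactly 10 rows; each row shifts and turns the pose as measured when the row begins; what a row does not reach is not made up. A row lasts 1/10 s, in which the tool goes at most 50 mm and 8.59 degrees, less where a joint would pass 70% of its speed; a pose out of reach is approached as far as the arm can. A call with a number of a shift or a turn outside -1 to 1 is refused whole. A call with a gripper value outside its range is refused whole. The fingers move at their own pace and stop on an object; "grip_force" is the grip in N (left out, the last holds). Time passes only in rows, so rows that do not move let the fingers close, or fill a call up. It gives the time, the measured TCP pose, the force and the opening at its end, in the units of the state.
- bot.get_state(): the state, without advancing time (a new reading comes with each control period).
- bot.read_camera(name): name is "scene" or "top" or "wrist"; returns (picture, depth): 400x640x3 uint8, red, green, blue; 400x640 float32, m along the optical axis (not along the pixel's ray), 0 where there is no reading.
- bot.camera_params(name): a dict with "fx", "fy", "cx", "cy" (pixels), "world_from_camera" (4x4, takes a point from camera to world coordinates); the wrist camera has in their place "hand_eye" (4x4, takes a point from camera to tool coordinates, whose origin is the TCP and whose axes are the flange's). Camera axes: x right, y down, z forward; pixel columns grow to the right and rows downward; lengths in m; the calibration is good to about 2 mm. A picture is of the moment at which its call begins: read the wrist's pose just before it. camera_params takes no time and is no camera call.
- bot.hand_in(): hands the job in, once; it reports no verdict.
Trained networks look in the newest picture that a camera, given by its name, has taken for a name from the list of things; names that differ only in an ending like _2 or _b are one class to them, and where a whole thing is asked for, a point or a joint stands for the part that bears it (a point fixed in the world has none). Each returns a list of dicts, best first, with "confidence" (0 to 1); they miss things now and then, are a little off and sometimes report something else, mostly with a low value. They report only what shows in the picture. A call takes as long as a camera call.
- bot.outline_of(camera, name): "mask" (400x640 bool, what is visible of it) and "xy" ([column, row] in pixels, amid what is visible of it).
- bot.spot_point(camera, name): "xy" ([column, row] in pixels: a listed point, or the origin of a listed thing).
The state is a dict: "clock": time; "joint_pos": joint angles; "qd": joint speeds; "joint_torque": joint torques, N m; "ee_pos": TCP position; "ee_rot": TCP orientation; "force": force on the tool from outside, world axes, zero at the start; "wrist_torque": the same for the moment, N m; "finger_gap": opening from 0.0 (shut) to 1.0 (fully open).
Only numpy, scipy, OpenCV 4.12 (cv2) and the standard library are available. Lean on these libraries where they do the work, as an engineer would, in place of code of your own. Each camera call takes 0.05 s, during which the arm holds its last target.

## Working session

There is one attempt and no reset: what is moved stays moved. The work goes in short steps, Python scripts to look and compute and a tool call to move; the robot and the scene stay as the last step left them, time stands still between calls to the robot, and variables do not carry over. Pictures are saved under pics/ and viewed, and the job is handed in when it is done.

Besides the shell and the picture viewer there is one more tool, called after "Call:" in YAML: its name, and indented under it one key for each argument. step_arm: Moves the arm, as the interface text tells. Its arguments: {"type":"object","properties":{"rows":{"type":"array"},"grip_force":{"type":"number"}},"required":["rows"]}

```bash
ls; mkdir -p pics; python3 - <<'E'
from rig import bot
import cv2,numpy as np
s=bot.get_state();print({k:np.round(v,3) for k,v in s.items()})
for c in ("scene","top"):
    p,d=bot.read_camera(c);cv2.imwrite(f"pics/{c}0.png",p[:,:,::-1]);np.save(f"pics/{c}0.npy",d)
    q=bot.camera_params(c);print(c,{k:np.round(v,4).tolist() for k,v in q.items()})
for n in ("batten","batten_free_end","clamp_stop_grip","clamp_mid_grip","clamp_end_grip","stop_face","jig"):
    print(n,[(np.round(r["xy"],1),round(r["confidence"],2)) for r in bot.spot_point("top",n)])
E
```

```text
pics
{'clock': np.float64(0.0), 'joint_pos': array([ 1.06 ,  0.351,  1.652,  0.   ,  1.139, -0.085]), 'qd': array([ 0.   ,  0.   , -0.001,  0.001, -0.002,  0.002]), 'joint_torque': array([ 1.0000e-03, -5.0610e+01, -2.9141e+01, -0.0000e+00,  5.0000e-03,
        0.0000e+00]), 'ee_pos': array([0.227, 0.501, 0.248]), 'ee_rot': array([-6.64e-01, -3.07e+00,  2.00e-03]), 'force': array([0.581, 0.04 , 0.302]), 'wrist_torque': array([-0.022,  0.023, -0.04 ]), 'finger_gap': np.float64(1.001)}
scene {'fx': 410.7304, 'fy': 410.7304, 'cx': 321.4566, 'cy': 198.727, 'world_from_camera': [[-0.5608, -0.4646, 0.6853, -0.1357], [-0.8279, 0.3249, -0.4572, 0.8659], [-0.0102, -0.8238, -0.5668, 0.6771], [0.0, 0.0, 0.0, 1.0]]}
top {'fx': 474.9367, 'fy': 474.9367, 'cx': 319.215, 'cy': 204.0168, 'world_from_camera': [[0.0191, -0.9925, 0.121, 0.4713], [-0.9998, -0.0186, 0.0054, 0.3833], [-0.0031, -0.1211, -0.9926, 1.0983], [0.0, 0.0, 0.0, 1.0]]}
batten [(array([398.7, 217.5]), 0.56)]
batten_free_end [(array([405.1, 267.6]), 0.83)]
clamp_stop_grip [(array([343.5, 188.7]), 0.66)]
clamp_mid_grip [(array([347.1, 214.3]), 0.8), (array([218.6, 276.2]), 0.3)]
clamp_end_grip [(array([347. , 245.8]), 0.63)]
stop_face [(array([392.8, 164.4]), 0.93)]
jig [(array([395.5, 215.7]), 0.93)]
```

View pics/top0.png

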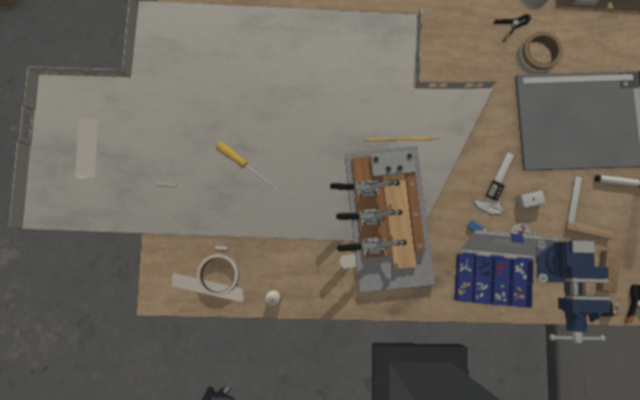

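View pics/scene0.png

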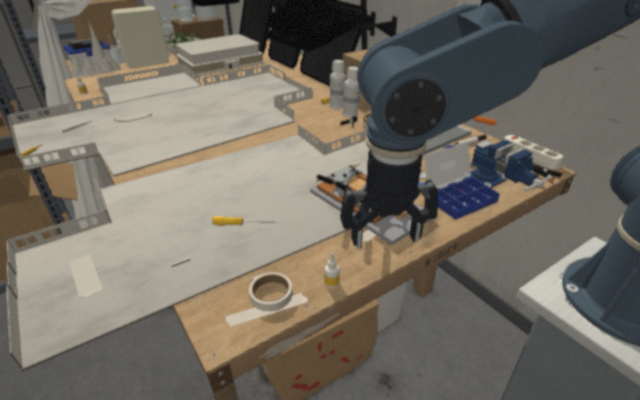

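```bash
cat > h.py <<'E'
import numpy as np,cv2
from rig import bot
def ray(c,xy,z):
    q=bot.camera_params(c);T=q["world_from_camera"]
    d=T[:3,:3]@np.array([(xy[0]-q["cx"])/q["fx"],(xy[1]-q["cy"])/q["fy"],1]);o=T[:3,3]
    return o+d*(z-o[2])/d[2]
def proj(c,P):
    q=bot.camera_params(c);T=np.linalg.inv(q["world_from_camera"])
    P=np.atleast_2d(P)@T[:3,:3].T+T[:3,3]
    return np.c_[P[:,0]/P[:,2]*q["fx"]+q["cx"],P[:,1]/P[:,2]*q["fy"]+q["cy"]]
def cloud(c,d):
    q=bot.camera_params(c);T=q["world_from_camera"]
    v,u=np.indices(d.shape)
    P=np.stack([(u-q["cx"])/q["fx"]*d,(v-q["cy"])/q["fy"]*d,d],-1)
    return P@T[:3,:3].T+T[:3,3]
E
python3 - <<'E'
from h import *
p=cv2.imread("pics/top0.png")
cv2.imwrite("pics/top0c.png",cv2.resize(p[130:305,310:460],None,fx=4,fy=3.4,interpolation=cv2.INTER_CUBIC)[:600,:])
C=cloud("top",np.load("pics/top0.npy"))
np.set_printoptions(suppress=True,precision=4)
for n,xy,z in (("free",(405.1,267.6),.029),("stop",(392.8,164.4),.029),("jig",(395.5,215.7),.007),("batten",(398.7,217.5),.022)):
    print(n,ray("top",xy,z))
for xy in ((398,210),(400,265),(392,160),(410,275),(350,187),(350,216),(350,246),(300,230),(418,220),(272,296)): print(xy,C[xy[1],xy[0]])
bot.read_camera("top")
r=bot.outline_of("top","jig");print([x["confidence"] for x in r])
m=r[0]["mask"]; print(cv2.minAreaRect(np.argwhere(m)[:,::-1].astype(np.float32)))
z=C[...,2]; mm=(abs(z-.022)<.006)&m
P=C[mm][:,:2]; print(cv2.minAreaRect(P.astype(np.float32)),len(P))
E
```

```text
free [0.4624 0.1948 0.029 ]
stop [0.6963 0.2223 0.029 ]
jig [0.5805 0.2128 0.007 ]
batten [0.5751 0.2078 0.022 ]
(398, 210) [0.5855 0.2191 0.0817]
(400, 265) [0.468  0.2076 0.0375]
(392, 160) [0.7015 0.2275 0.0516]
(410, 275) [0.4461 0.1824 0.0208]
(350, 187) [0.6314 0.3237 0.0956]
(350, 216) [0.5676 0.324  0.1121]
(350, 246) [0.5055 0.3229 0.1064]
(300, 230) [0.5433 0.4322 0.0085]
(418, 220) [0.5681 0.1685 0.0442]
(272, 296) [0.3974 0.4857 0.0705]
[0.79]
((380.6214904785156, 219.8118133544922), (143.02806091308594, 92.18367004394531), 82.7468032836914)
((0.5737802386283875, 0.23042206466197968), (0.3198995590209961, 0.17064590752124786), 6.744505405426025) 3608
```

View pics/top0c.png

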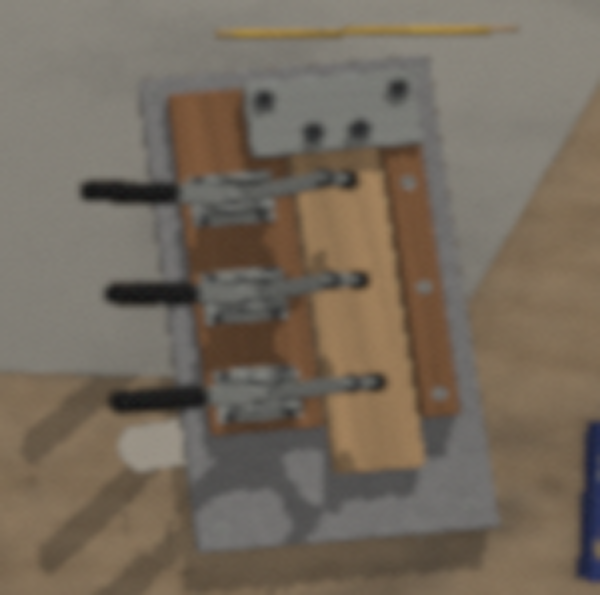

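```bash
cat >> h.py <<'E'
def J(o,yaw,P):
    P=np.atleast_2d(np.array(P,float))/1000;c,s=np.cos(yaw),np.sin(yaw)
    return np.c_[o[0]+c*P[:,0]-s*P[:,1],o[1]+s*P[:,0]+c*P[:,1],P[:,2]+.007]
def box(x0,x1,y0,y1,z): return [[x0,y0,z],[x1,y0,z],[x1,y1,z],[x0,y1,z]]
SH=[box(-170,150,-65,105,15),box(-95,135,-48,-26,36),box(-95,135,26,90,27),box(85,135,-48,48,42)]
def overlay(c,img,o,yaw,crop,f,name):
    x0,x1,y0,y1=crop
    im=cv2.resize(img[y0:y1,x0:x1],None,fx=f,fy=f,interpolation=cv2.INTER_CUBIC)
    for b,col in zip(SH,((0,0,255),(0,255,0),(255,0,0),(255,255,0))):
        q=(proj(c,J(o,yaw,b))+.5-[x0,y0])*f
        cv2.polylines(im,[np.int32(q)],True,col,1)
    cv2.imwrite(name,im)
E
python3 - <<'E'
from h import *
p=cv2.imread("pics/top0.png")
overlay("top",p,(.5861,.2117),np.radians(6.745),(330,450,130,305),3.4,"pics/ov1.png")
p=cv2.imread("pics/scene0.png")
overlay("scene",p,(.5861,.2117),np.radians(6.745),(280,460,130,260),4,"pics/ov2.png")
E
```

```text
(no output)
```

View pics/ov1.png

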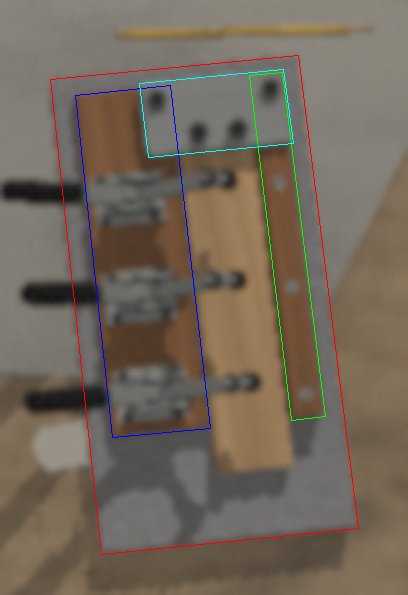

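View pics/ov2.png

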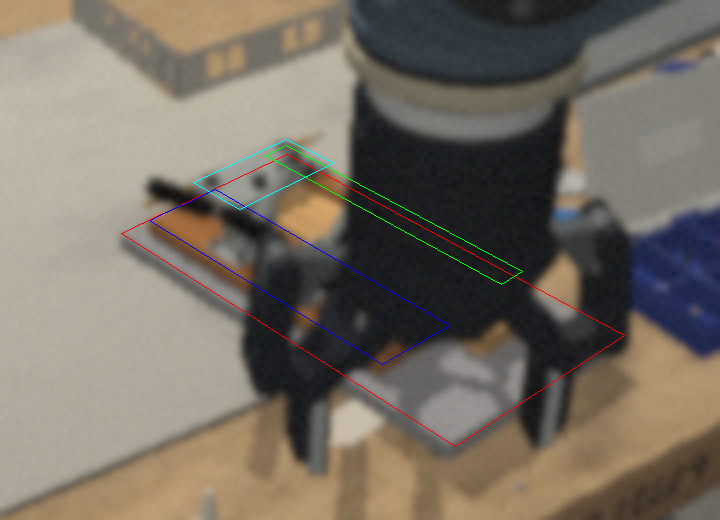

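Call:
step_arm:
  rows:
    - {"slide":[0.167,-0.257,0],"rot":[0,0,0.85],"gripper":1}
    - {"slide":[0.167,-0.257,0],"rot":[0,0,0.85],"gripper":1}
    - {"slide":[0.167,-0.257,0],"rot":[0,0,0.85],"gripper":1}
    - {"slide":[0.167,-0.257,0],"rot":[0,0,0.85],"gripper":1}
    - {"slide":[0.167,-0.257,0],"rot":[0,0,0.85],"gripper":1}
    - {"slide":[0.167,-0.257,0],"rot":[0,0,0.85],"gripper":1}
    - {"slide":[0.167,-0.257,0],"rot":[0,0,0.85],"gripper":1}
    - {"slide":[0.167,-0.257,0],"rot":[0,0,0.85],"gripper":1}
    - {"slide":[0,0,-0.2],"rot":[0,0,0],"gripper":1}
    - {"slide":[0,0,-0.2],"rot":[0,0,0],"gripper":1}

```text
clock: 1.55
ee_pos: [0.4353, 0.18, 0.1912]
ee_rot: [-0.224, 3.122, 0.006]
force: [0.4, -0.0, -0.3]
finger_gap: 0.002
```

```bash
cat >> h.py <<'E'
from scipy.spatial.transform import Rotation as Ro
O=(.5861,.2117);YAW=.1177
def rep():
    s=bot.get_state();R=Ro.from_rotvec(s["ee_rot"]).as_matrix();c,n=np.cos(YAW),np.sin(YAW)
    M=np.array([[c,n,0],[-n,c,0],[0,0,1]])
    f=lambda p:np.round(M@(np.array(p)-[*O,.007])*1000,1)
    tip=s["ee_pos"]+R[:,2]*.017
    print("t",round(float(s["clock"]),2),"tcp",np.round(s["ee_pos"],4),"jig tcp",f(s["ee_pos"]),"jig tip",f(tip),"F(jig)",np.round(M@s["force"],1),"gap",round(float(s["finger_gap"]),2))
    print("tool axes in jig (cols)\n",np.round(M@R,3))
E
python3 - <<'E'
from h import *
rep()
for c in ("scene","wrist","top"):
    p,d=bot.read_camera(c);cv2.imwrite(f"pics/{c}1.png",p[:,:,::-1]);np.save(f"pics/{c}1.npy",d)
E
```

```text
t 1.55 tcp [0.4353 0.18   0.1912] jig tcp [-153.5  -13.8  184.2] jig tip [-153.3  -13.7  167.2] F(jig) [ 0.4 -0.1 -0.3] gap 0.0
tool axes in jig (cols)
 [[-1.    -0.026  0.011]
 [-0.026  1.     0.003]
 [-0.011  0.003 -1.   ]]
```

View pics/scene1.png

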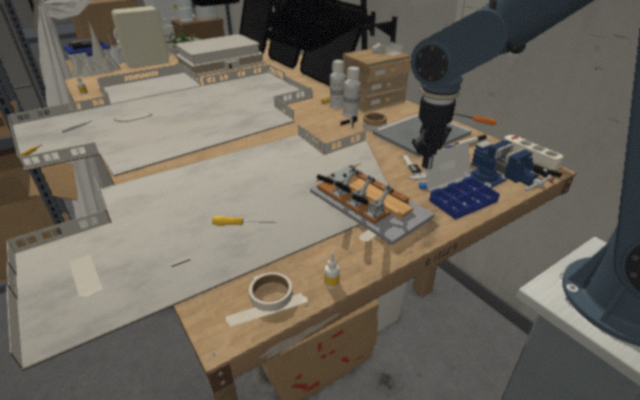

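View pics/wrist1.png

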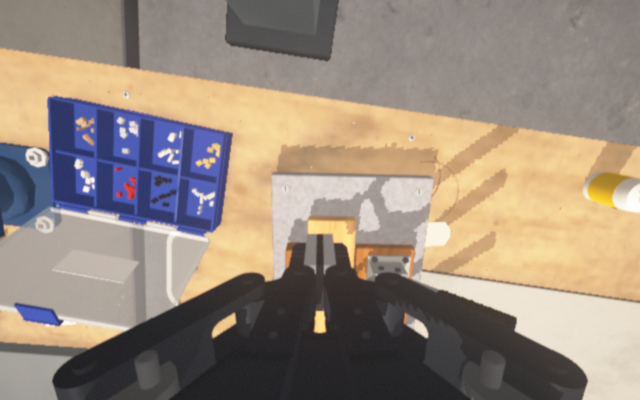

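```bash
python3 - <<'E'
from h import *
p=cv2.imread("pics/scene1.png")
overlay("scene",p,O,YAW,(290,450,150,260),5,"pics/ov3.png")
p=cv2.imread("pics/top1.png")
cv2.imwrite("pics/top1c.png",p)
for n,c in (("batten_free_end","scene"),("batten_free_end","top"),("batten_free_end","wrist")):
    for r in bot.spot_point(c,n)[:2]:
        xy=r["xy"]
        if c!="wrist":
            w=ray(c,xy,.029)
        else:
            q=bot.camera_params(c);s=bot.get_state();T=np.eye(4);T[:3,:3]=Ro.from_rotvec(s["ee_rot"]).as_matrix();T[:3,3]=s["ee_pos"];T=T@q["hand_eye"]
            d=T[:3,:3]@np.array([(xy[0]-q["cx"])/q["fx"],(xy[1]-q["cy"])/q["fy"],1]);w=T[:3,3]+d*(.029-T[2,3])/d[2]
        cc,ss=np.cos(YAW),np.sin(YAW);e=w[:2]-O
        print(c,xy,r["confidence"],w,"jig",cc*e[0]+ss*e[1],-ss*e[0]+cc*e[1])
E
```

```text
scene [343.3, 188.8] 0.46 [0.65352647 0.26316855 0.029     ] jig 0.07300383974847134 0.043194673553282395
top [404.9, 268.6] 0.82 [0.46021679 0.19528813 0.029     ] jig -0.12693949186942627 -0.0015160561466776613
wrist [333.5, 219.1] 0.83 [0.46933278 0.20184965 0.029     ] jig -0.11711606020985166 0.003929588471624411
```

View pics/ov3.png

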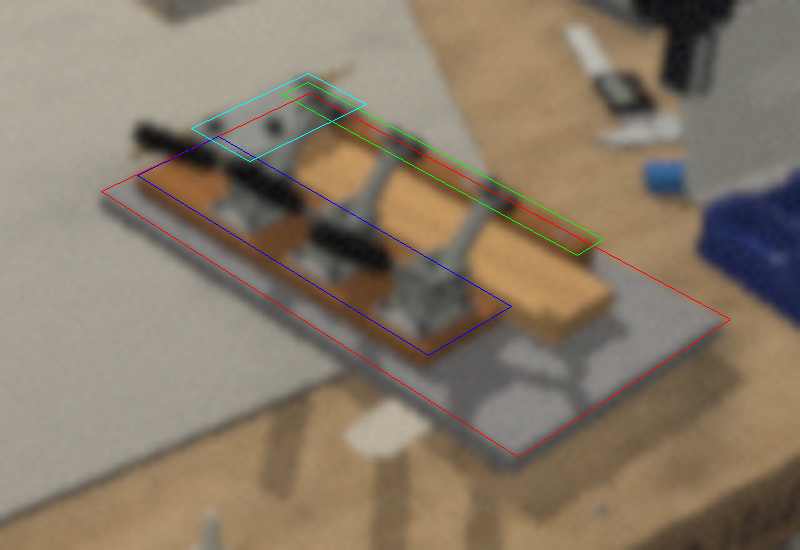

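Call:
step_arm:
  rows:
    - {"slide":[-0.016,0.017,-0.16],"rot":[0.07,-0.62,0],"gripper":1}
    - {"slide":[-0.016,0.017,-0.16],"rot":[0.07,-0.62,0],"gripper":1}
    - {"slide":[-0.016,0.017,-0.16],"rot":[0.07,-0.62,0],"gripper":1}
    - {"slide":[-0.016,0.017,-0.16],"rot":[0.07,-0.62,0],"gripper":1}
    - {"slide":[-0.016,0.017,-0.16],"rot":[0.07,-0.62,0],"gripper":1}
    - {"slide":[0,0,0],"rot":[0,0,0],"gripper":1}
    - {"slide":[0,0,0],"rot":[0,0,0],"gripper":1}
    - {"slide":[0,0,0],"rot":[0,0,0],"gripper":1}
    - {"slide":[0,0,0],"rot":[0,0,0],"gripper":1}
    - {"slide":[0,0,0],"rot":[0,0,0],"gripper":1}

```text
clock: 2.85
ee_pos: [0.4305, 0.2008, 0.0837]
ee_rot: [-0.217, 2.843, 0.031]
force: [0.6, -0.9, 0.1]
finger_gap: 0.0
```

```bash
python3 - <<'E'
from h import *
rep()
for c in ("scene","wrist"):
    p,d=bot.read_camera(c);
    if c=="scene": p=cv2.resize(p[130:270,270:480],None,fx=3.8,fy=3.8,interpolation=cv2.INTER_CUBIC)
    cv2.imwrite(f"pics/{c}2.png",p[:,:,::-1])
E
```

```text
t 2.85 tcp [0.4305 0.2008 0.0837] jig tcp [-155.8    7.5   76.7] jig tip [-150.9    7.6   60.4] F(jig) [ 0.5 -1.   0.1] gap 0.0
tool axes in jig (cols)
 [[-0.957 -0.034  0.287]
 [-0.033  0.999  0.01 ]
 [-0.287 -0.    -0.958]]
```

View pics/scene2.png

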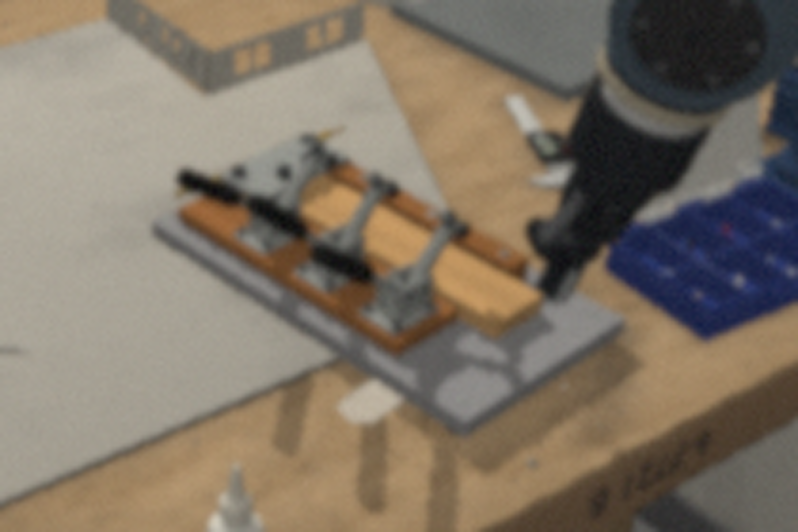

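View pics/wrist2.png

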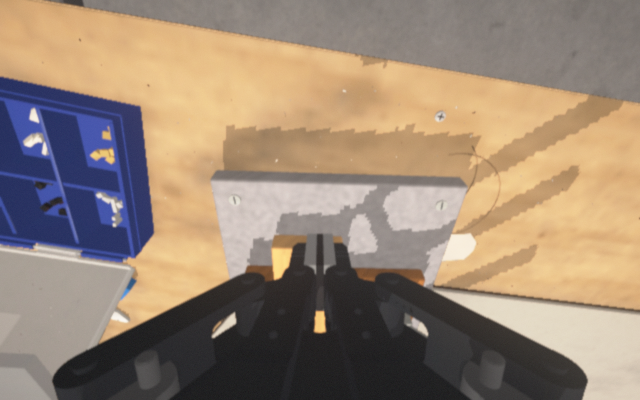

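Call:
step_arm:
  rows:
    - {"slide":[-0.03,-0.029,0],"rot":[0,0,0],"gripper":1}
    - {"slide":[-0.03,-0.029,0],"rot":[0,0,0],"gripper":1}
    - {"slide":[0,0,-0.04],"rot":[0,0,0],"gripper":1}
    - {"slide":[0,0,-0.04],"rot":[0,0,0],"gripper":1}
    - {"slide":[0,0,-0.04],"rot":[0,0,0],"gripper":1}
    - {"slide":[0,0,-0.04],"rot":[0,0,0],"gripper":1}
    - {"slide":[0,0,-0.04],"rot":[0,0,0],"gripper":1}
    - {"slide":[0,0,0],"rot":[0,0,0],"gripper":1}
    - {"slide":[0,0,0],"rot":[0,0,0],"gripper":1}
    - {"slide":[0,0,0],"rot":[0,0,0],"gripper":1}

```text
clock: 3.95
ee_pos: [0.4201, 0.1909, 0.05]
ee_rot: [-0.216, 2.845, 0.031]
force: [-0.1, 0.1, 0.5]
finger_gap: -0.001
```

```bash
python3 - <<'E'
from h import *
rep()
for c in ("scene","wrist"):
    p,d=bot.read_camera(c);
    if c=="scene": p=cv2.resize(p[170:250,340:460],None,fx=6,fy=6,interpolation=cv2.INTER_CUBIC)
    cv2.imwrite(f"pics/{c}3.png",p[:,:,::-1])
E
```

```text
t 3.95 tcp [0.4201 0.1909 0.05  ] jig tcp [-167.3   -1.1   43. ] jig tip [-162.4   -1.    26.7] F(jig) [-0.1  0.1  0.5] gap -0.0
tool axes in jig (cols)
 [[-0.958 -0.034  0.285]
 [-0.033  0.999  0.009]
 [-0.285 -0.001 -0.958]]
```

View pics/scene3.png

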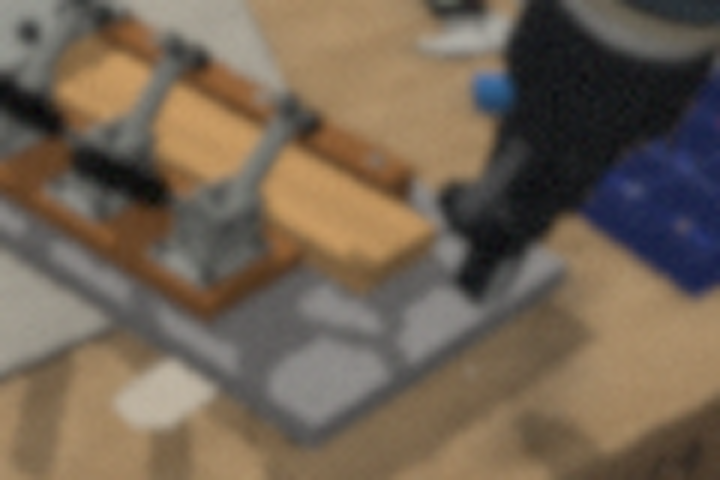

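View pics/wrist3.png

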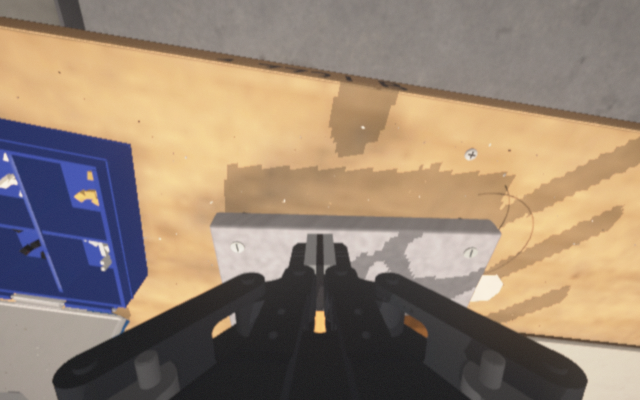

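Call:
step_arm:
  rows:
    - {"slide":[0,0,-0.035],"rot":[0,0,0],"gripper":1}
    - {"slide":[0,0,0],"rot":[0,0,0],"gripper":1}
    - {"slide":[0.033,0.005,0],"rot":[0,0,0],"gripper":1}
    - {"slide":[0.033,0.005,0],"rot":[0,0,0],"gripper":1}
    - {"slide":[0.033,0.005,0],"rot":[0,0,0],"gripper":1}
    - {"slide":[0.033,0.005,0],"rot":[0,0,0],"gripper":1}
    - {"slide":[0.033,0.005,0],"rot":[0,0,0],"gripper":1}
    - {"slide":[0.02,0.002,0],"rot":[0,0,0],"gripper":1}
    - {"slide":[0.02,0.002,0],"rot":[0,0,0],"gripper":1}
    - {"slide":[0,0,0],"rot":[0,0,0],"gripper":1}

```text
clock: 5.05
ee_pos: [0.4541, 0.1958, 0.045]
ee_rot: [-0.216, 2.844, 0.031]
force: [-0.1, -0.2, 0.8]
finger_gap: -0.003
```

```bash
python3 - <<'E'
from h import *
rep()
E
```

```text
t 5.05 tcp [0.4541 0.1958 0.045 ] jig tcp [-133.    -0.3   38. ] jig tip [-128.1   -0.2   21.7] F(jig) [-0.1 -0.2  0.8] gap -0.0
tool axes in jig (cols)
 [[-0.958 -0.034  0.286]
 [-0.033  0.999  0.009]
 [-0.286 -0.    -0.958]]
```

Call:
step_arm:
  rows:
    - {"slide":[0.013,0.0015,0],"rot":[0,0,0],"gripper":1}
    - {"slide":[0.013,0.0015,0],"rot":[0,0,0],"gripper":1}
    - {"slide":[0.013,0.0015,0],"rot":[0,0,0],"gripper":1}
    - {"slide":[0.007,0.001,0],"rot":[0,0,0],"gripper":1}
    - {"slide":[0.007,0.001,0],"rot":[0,0,0],"gripper":1}
    - {"slide":[0.007,0.001,0],"rot":[0,0,0],"gripper":1}
    - {"slide":[0,0,0],"rot":[0,0,0],"gripper":1}
    - {"slide":[0,0,0],"rot":[0,0,0],"gripper":1}
    - {"slide":[0,0,0],"rot":[0,0,0],"gripper":1}
    - {"slide":[0,0,0],"rot":[0,0,0],"gripper":1}

```text
clock: 6.05
ee_pos: [0.4629, 0.1967, 0.0447]
ee_rot: [-0.216, 2.845, 0.03]
force: [-2.2, -0.3, 0.8]
finger_gap: 0.003
```

```bash
python3 - <<'E'
from h import *
rep()
for c in ("scene","wrist"):
    p,d=bot.read_camera(c);
    if c=="scene": p=cv2.resize(p[150:250,320:460],None,fx=5.5,fy=5.5,interpolation=cv2.INTER_CUBIC)
    cv2.imwrite(f"pics/{c}4.png",p[:,:,::-1])
E
```

```text
t 6.05 tcp [0.4629 0.1967 0.0447] jig tcp [-124.1   -0.4   37.7] jig tip [-119.3   -0.3   21.4] F(jig) [-2.2 -0.1  0.8] gap 0.0
tool axes in jig (cols)
 [[-0.958 -0.034  0.284]
 [-0.033  0.999  0.009]
 [-0.285 -0.001 -0.959]]
```

View pics/scene4.png

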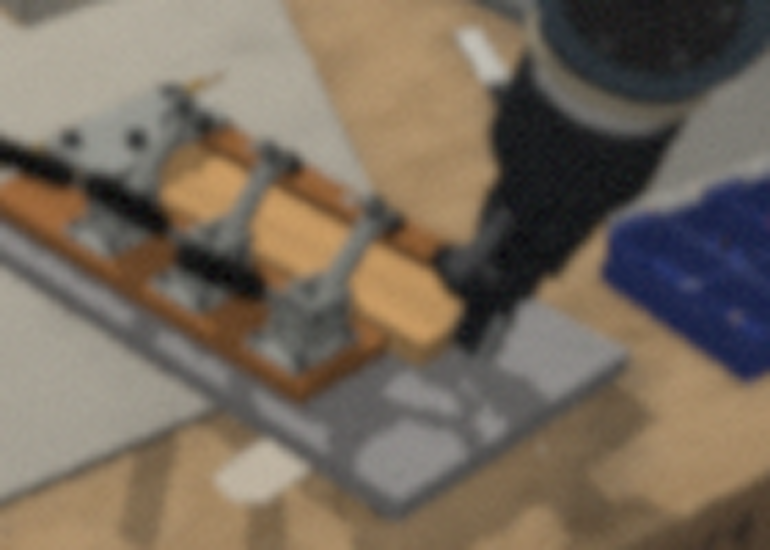

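Call:
step_arm:
  rows:
    - {"slide":[0.008,0.001,0],"rot":[0,0,0],"gripper":1}
    - {"slide":[0.008,0.001,0],"rot":[0,0,0],"gripper":1}
    - {"slide":[0,0,0],"rot":[0,0,0],"gripper":1}
    - {"slide":[0,0,0],"rot":[0,0,0],"gripper":1}
    - {"slide":[0,0,0],"rot":[0,0,0],"gripper":1}
    - {"slide":[0,0,0],"rot":[0,0,0],"gripper":1}
    - {"slide":[0,0,0],"rot":[0,0,0],"gripper":1}
    - {"slide":[0,0,0],"rot":[0,0,0],"gripper":1}
    - {"slide":[0,0,0],"rot":[0,0,0],"gripper":1}
    - {"slide":[0,0,0],"rot":[0,0,0],"gripper":1}

```text
clock: 7.15
ee_pos: [0.4654, 0.197, 0.0447]
ee_rot: [-0.216, 2.846, 0.03]
force: [-1.2, -0.1, 1.0]
finger_gap: 0.003
```

```bash
python3 - <<'E'
from h import *
rep()
E
```

```text
t 7.15 tcp [0.4654 0.197  0.0447] jig tcp [-121.6   -0.4   37.7] jig tip [-116.7   -0.2   21.4] F(jig) [-1.2  0.1  1. ] gap 0.0
tool axes in jig (cols)
 [[-0.958 -0.034  0.284]
 [-0.033  0.999  0.009]
 [-0.284 -0.001 -0.959]]
```

Call:
step_arm:
  rows:
    - {"slide":[0.008,0.001,0],"rot":[0,0,0],"gripper":1}
    - {"slide":[0,0,0],"rot":[0,0,0],"gripper":1}
    - {"slide":[0.008,0.001,0],"rot":[0,0,0],"gripper":1}
    - {"slide":[0,0,0],"rot":[0,0,0],"gripper":1}
    - {"slide":[0,0,0],"rot":[0,0,0],"gripper":1}
    - {"slide":[0,0,0],"rot":[0,0,0],"gripper":1}
    - {"slide":[0,0,0],"rot":[0,0,0],"gripper":1}
    - {"slide":[0,0,0],"rot":[0,0,0],"gripper":1}
    - {"slide":[0,0,0],"rot":[0,0,0],"gripper":1}
    - {"slide":[0,0,0],"rot":[0,0,0],"gripper":1}

```text
clock: 8.15
ee_pos: [0.4682, 0.1974, 0.0447]
ee_rot: [-0.216, 2.845, 0.03]
force: [-0.5, -0.2, 0.7]
finger_gap: 0.003
```

```bash
python3 - <<'E'
from h import *
rep()
E
```

```text
t 8.15 tcp [0.4682 0.1974 0.0447] jig tcp [-118.7   -0.3   37.7] jig tip [-113.9   -0.2   21.4] F(jig) [-0.5 -0.2  0.7] gap 0.0
tool axes in jig (cols)
 [[-0.958 -0.034  0.285]
 [-0.033  0.999  0.009]
 [-0.285 -0.001 -0.959]]
```

Call:
step_arm:
  rows:
    - {"slide":[0.008,0.001,0],"rot":[0,0,0],"gripper":1}
    - {"slide":[0,0,0],"rot":[0,0,0],"gripper":1}
    - {"slide":[0.008,0.001,0],"rot":[0,0,0],"gripper":1}
    - {"slide":[0,0,0],"rot":[0,0,0],"gripper":1}
    - {"slide":[0,0,0],"rot":[0,0,0],"gripper":1}
    - {"slide":[0,0,0],"rot":[0,0,0],"gripper":1}
    - {"slide":[0,0,0],"rot":[0,0,0],"gripper":1}
    - {"slide":[0,0,0],"rot":[0,0,0],"gripper":1}
    - {"slide":[0,0,0],"rot":[0,0,0],"gripper":1}
    - {"slide":[0,0,0],"rot":[0,0,0],"gripper":1}

```text
clock: 9.15
ee_pos: [0.47, 0.1975, 0.0445]
ee_rot: [-0.217, 2.847, 0.029]
force: [-2.8, 0.4, 1.6]
finger_gap: 0.001
```

```bash
python3 - <<'E'
from h import *
rep()
for c in ("scene","top"):
    p,d=bot.read_camera(c);
    if c=="scene": p=cv2.resize(p[150:250,320:460],None,fx=5.5,fy=5.5,interpolation=cv2.INTER_CUBIC)
    else: p=cv2.resize(p[130:305,310:460],None,fx=3.4,fy=3.4,interpolation=cv2.INTER_CUBIC)
    cv2.imwrite(f"pics/{c}5.png",p[:,:,::-1])
E
```

```text
t 9.15 tcp [0.47   0.1975 0.0445] jig tcp [-117.    -0.4   37.5] jig tip [-112.2   -0.3   21.2] F(jig) [-2.8  0.7  1.6] gap 0.0
tool axes in jig (cols)
 [[-0.959 -0.034  0.283]
 [-0.033  0.999  0.008]
 [-0.283 -0.001 -0.959]]
```

View pics/scene5.png

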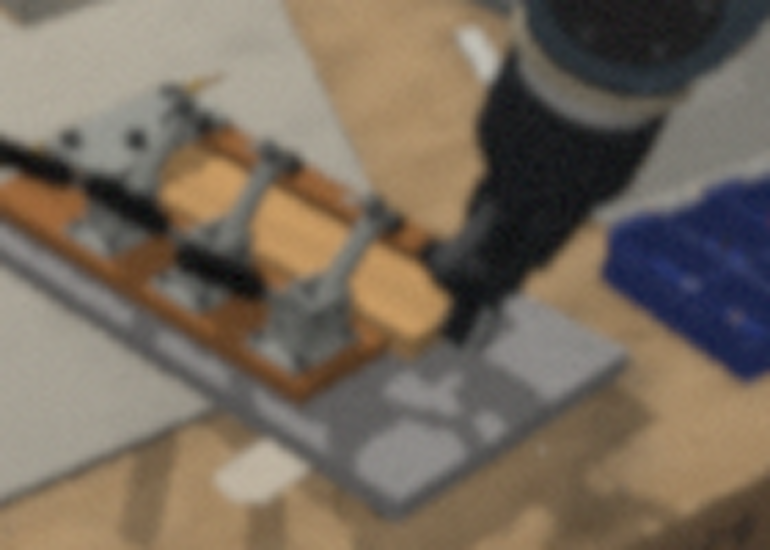

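View pics/top5.png

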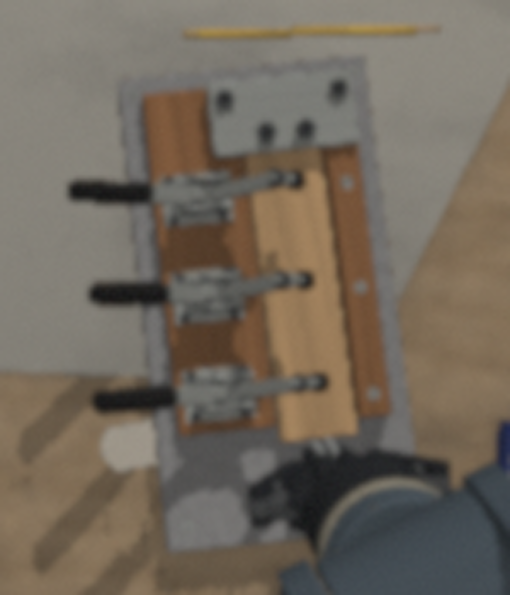

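Call:
step_arm:
  rows:
    - {"slide":[0.01,0.001,0],"rot":[0,0,0],"gripper":1}
    - {"slide":[0.01,0.001,0],"rot":[0,0,0],"gripper":1}
    - {"slide":[0,0,0],"rot":[0,0,0],"gripper":1}
    - {"slide":[0,0,0],"rot":[0,0,0],"gripper":1}
    - {"slide":[0,0,0],"rot":[0,0,0],"gripper":1}
    - {"slide":[0,0,0],"rot":[0,0,0],"gripper":1}
    - {"slide":[0,0,0],"rot":[0,0,0],"gripper":1}
    - {"slide":[0,0,0],"rot":[0,0,0],"gripper":1}
    - {"slide":[0,0,0],"rot":[0,0,0],"gripper":1}
    - {"slide":[0,0,0],"rot":[0,0,0],"gripper":1}

```text
clock: 10.25
ee_pos: [0.4701, 0.1972, 0.0436]
ee_rot: [-0.217, 2.854, 0.027]
force: [-2.4, -0.6, 2.3]
finger_gap: -0.0
```

```bash
python3 - <<'E'
from h import *
rep()
E
```

```text
t 10.25 tcp [0.4701 0.1972 0.0436] jig tcp [-116.9   -0.8   36.6] jig tip [-112.2   -0.7   20.3] F(jig) [-2.4 -0.3  2.3] gap -0.0
tool axes in jig (cols)
 [[-0.96  -0.034  0.276]
 [-0.033  0.999  0.007]
 [-0.276 -0.003 -0.961]]
```

```bash
python3 - <<'E'
from h import *
print(bot.get_state()["wrist_torque"])
cc,ss=np.cos(YAW),np.sin(YAW)
def jx(w): e=w[:2]-O; return np.round([1000*(cc*e[0]+ss*e[1]),1000*(-ss*e[0]+cc*e[1])],1)
for n,(u,v) in dict(end=(320,439),end0=(248,469),railend=(222,433)).items():
    off=330 if n=="end0" else 310
    print(n,jx(ray("top",(u/3.4+off-.4,v/3.4+130-.4),.034 if n=="railend" else .037)))
p,d=bot.read_camera("top");img=p[:,:,::-1].copy()
f=8;x0,x1,y0,y1=370,430,215,285
im=cv2.resize(img[y0:y1,x0:x1],None,fx=f,fy=f,interpolation=cv2.INTER_CUBIC)
for x,col in((-105,(0,0,255)),(-115,(255,0,0))):
    q=(proj("top",J(O,YAW,[[x,-25,30],[x,25,30]]))+.5-[x0,y0])*f; cv2.polylines(im,[np.int32(q)],False,col,1)
for x,y0_,y1_,z in ((-95,-48,-26,36),(-95,26,90,27)):
    q=(proj("top",J(O,YAW,[[x,y0_,z],[x,y1_,z]]))+.5-[x0,y0])*f; cv2.polylines(im,[np.int32(q)],False,(0,255,0),1)
cv2.imwrite("pics/end6.png",im)
E
```

```text
[-0.05946132  0.52158413  0.01450498]
end [-1.049e+02 -1.000e-01]
end0 [-123.9    4.8]
railend [-94.7  62.7]
```

View pics/end6.png

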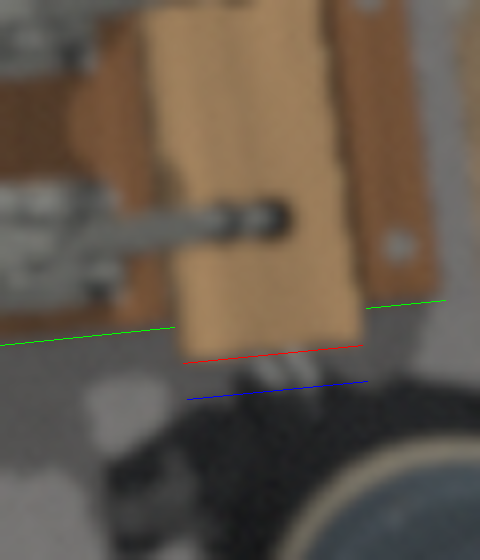

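Call:
step_arm:
  rows:
    - {"slide":[0,0,0.006],"rot":[0,0,0],"gripper":1}
    - {"slide":[0,0,0],"rot":[0,0,0],"gripper":1}
    - {"slide":[0,0,0],"rot":[0,0,0],"gripper":1}
    - {"slide":[0.013,0.0015,0],"rot":[0,0,0],"gripper":1}
    - {"slide":[0.013,0.0015,0],"rot":[0,0,0],"gripper":1}
    - {"slide":[0.013,0.0015,0],"rot":[0,0,0],"gripper":1}
    - {"slide":[0.013,0.0015,0],"rot":[0,0,0],"gripper":1}
    - {"slide":[0.013,0.0015,0],"rot":[0,0,0],"gripper":1}
    - {"slide":[0.013,0.0015,0],"rot":[0,0,0],"gripper":1}
    - {"slide":[0.013,0.0015,0],"rot":[0,0,0],"gripper":1}

```text
clock: 11.3
ee_pos: [0.471, 0.1958, 0.041]
ee_rot: [-0.221, 2.883, 0.014]
force: [-14.1, -0.6, 10.3]
finger_gap: 0.001
```

```bash
python3 - <<'E'
from h import *
rep();print(bot.get_state()["wrist_torque"])
E
```

```text
t 11.3 tcp [0.471  0.1958 0.041 ] jig tcp [-116.2   -2.3   34. ] jig tip [-112.    -2.3   17.5] F(jig) [-14.1   1.1  10.3] gap 0.0
tool axes in jig (cols)
 [[-0.968 -0.034  0.248]
 [-0.035  0.999 -0.   ]
 [-0.248 -0.009 -0.969]]
[-0.00967608  1.97736078  0.00809013]
```

Call:
step_arm:
  rows:
    - {"slide":[-0.033,-0.004,0],"rot":[0,0,0],"gripper":1}
    - {"slide":[-0.05,-0.006,0],"rot":[0,0,0],"gripper":1}
    - {"slide":[-0.1,-0.012,0.02],"rot":[0,0,0],"gripper":1}
    - {"slide":[-0.1,-0.012,0.05],"rot":[0,0,0],"gripper":1}
    - {"slide":[0,0,0.25],"rot":[0,0,0],"gripper":1}
    - {"slide":[0,0,0.3],"rot":[-0.07,0.62,0],"gripper":1}
    - {"slide":[0,0,0.3],"rot":[-0.07,0.62,0],"gripper":1}
    - {"slide":[0,0,0.2],"rot":[-0.07,0.62,0],"gripper":1}
    - {"slide":[0,0,0],"rot":[-0.07,0.62,0],"gripper":1}
    - {"slide":[0,0,0],"rot":[-0.07,0.62,0],"gripper":1}

```text
clock: 12.3
ee_pos: [0.4251, 0.1906, 0.2177]
ee_rot: [-0.242, 3.131, 0.007]
force: [0.3, -0.2, -0.2]
finger_gap: 0.002
```

```bash
python3 - <<'E'
from h import *
rep()
p,d=bot.read_camera("top");np.save("pics/top7.npy",d);cv2.imwrite("pics/top7.png",p[:,:,::-1])
overlay("top",p[:,:,::-1].copy(),O,YAW,(330,450,130,305),3.4,"pics/top7o.png")
for n in ("batten_free_end","clamp_stop_grip","clamp_mid_grip","clamp_end_grip"): print(n,[(r["xy"],r["confidence"]) for r in bot.spot_point("top",n)])
# handle angles from depth
C=cloud("top",d);cc,ss=np.cos(YAW),np.sin(YAW)
e=C[...,:2]-O;X=1000*(cc*e[...,0]+ss*e[...,1]);Y=1000*(-ss*e[...,0]+cc*e[...,1]);Z=1000*(C[...,2]-.007)
for x in (60,-5,-70):
    m=(abs(X-x)<5)&(Y>105)&(Y<160)&(Z>50)
    a=np.arctan2(Z[m]-49,Y[m]-66)-np.arcsin(7.5/np.hypot(Z[m]-49,Y[m]-66)); print(x,m.sum(),np.median(a),Y[m].max() if m.any() else 0, Z[m].max() if m.any() else 0)
    a=(abs(X-x)<6)&(Y>-20)&(Y<20); print(" arm tip maxz",np.sort(Z[a])[-5:].round())
E
```

```text
t 12.3 tcp [0.4251 0.1906 0.2177] jig tcp [-162.4   -2.1  210.7] jig tip [-162.4   -2.   193.7] F(jig) [ 0.2 -0.3 -0.2] gap 0.0
tool axes in jig (cols)
 [[-0.999 -0.037  0.002]
 [-0.037  0.999  0.004]
 [-0.002  0.004 -1.   ]]
batten_free_end [([275.1, 293.4], 0.7), ([404.9, 258.1], 0.57)]
clamp_stop_grip [([342.5, 184.4], 0.82)]
clamp_mid_grip [([346.1, 217.5], 0.74)]
clamp_end_grip [([344.1, 245.6], 0.6)]
60 103 0.6512826101546179 149.342082733165 119.4033977929817
 arm tip maxz [89. 90. 91. 91. 91.]
-5 90 0.7405350037294672 143.55659137504634 124.3512034623031
 arm tip maxz [91. 92. 92. 92. 95.]
-70 98 0.6789894233613505 147.9828181282652 119.46620761683191
 arm tip maxz [90. 91. 91. 92. 94.]
```

View pics/top7o.png

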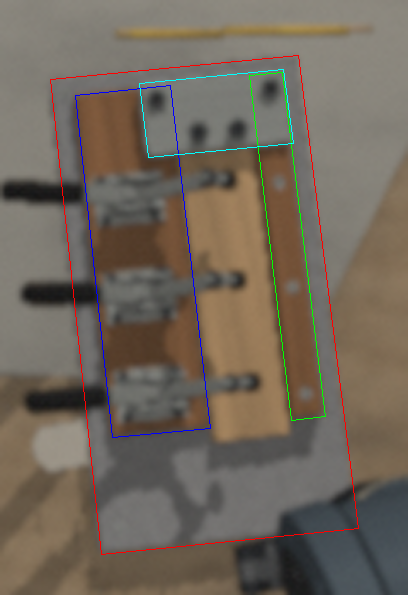

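Call:
step_arm:
  rows:
    - {"slide":[0.225,0.146,0],"rot":[0,0,-0.23],"gripper":1}
    - {"slide":[0.225,0.146,0],"rot":[0,0,-0.23],"gripper":1}
    - {"slide":[0.225,0.146,0],"rot":[0,0,0],"gripper":1}
    - {"slide":[0.225,0.146,0],"rot":[0,0,0],"gripper":1}
    - {"slide":[0.225,0.146,0],"rot":[0,0,0],"gripper":1}
    - {"slide":[0.225,0.146,0],"rot":[0,0,0],"gripper":1}
    - {"slide":[0,0,-0.1],"rot":[0,0,0],"gripper":1}
    - {"slide":[0,0,-0.1],"rot":[0,0,0],"gripper":1}
    - {"slide":[0,0,0],"rot":[0,0,0],"gripper":1}
    - {"slide":[0,0,0],"rot":[0,0,0],"gripper":1}

```text
clock: 13.55
ee_pos: [0.6286, 0.3255, 0.1779]
ee_rot: [-0.182, 3.136, -0.0]
force: [-0.2, -0.1, -0.1]
finger_gap: 0.003
```

```bash
python3 - <<'E'
from h import *
rep()
E
```

```text
t 13.55 tcp [0.6286 0.3255 0.1779] jig tcp [ 55.5 108.  170.9] jig tip [ 55.5 108.  153.9] F(jig) [-0.2 -0.  -0.1] gap 0.0
tool axes in jig (cols)
 [[-1.     0.002  0.001]
 [ 0.002  1.    -0.   ]
 [-0.001 -0.    -1.   ]]
```

Call:
step_arm:
  rows:
    - {"slide":[0.03,0.0035,0],"rot":[0,0,0],"gripper":1}
    - {"slide":[0,0,-0.07],"rot":[0,0,0],"gripper":1}
    - {"slide":[0,0,-0.07],"rot":[0,0,0],"gripper":1}
    - {"slide":[0,0,-0.07],"rot":[0,0,0],"gripper":1}
    - {"slide":[0,0,-0.06],"rot":[0,0,0],"gripper":1}
    - {"slide":[0,0,0],"rot":[0,0,0],"gripper":1}
    - {"slide":[0,0,0],"rot":[0,0,0],"gripper":1}
    - {"slide":[0,0,0],"rot":[0,0,0],"gripper":1}
    - {"slide":[0,0,0],"rot":[0,0,0],"gripper":1}
    - {"slide":[0,0,0],"rot":[0,0,0],"gripper":1}

```text
clock: 14.55
ee_pos: [0.6328, 0.3253, 0.1361]
ee_rot: [-0.181, 3.134, 0.001]
force: [-0.3, 0.5, 0.4]
finger_gap: -0.0
```

```bash
cat > shot.py <<'E'
from h import *
import sys
rep();k=sys.argv[1]
p,d=bot.read_camera("scene")
p=cv2.resize(p[110:250,290:450],None,fx=4.2,fy=4.2,interpolation=cv2.INTER_CUBIC)
cv2.imwrite(f"pics/scene{k}.png",p[:,:,::-1])
p,d=bot.read_camera("wrist");cv2.imwrite(f"pics/wrist{k}.png",p[:,:,::-1])
E
python3 shot.py 8
```

```text
t 14.55 tcp [0.6328 0.3253 0.1361] jig tcp [ 59.7 107.3 129.1] jig tip [ 59.8 107.3 112.1] F(jig) [-0.3  0.5  0.4] gap -0.0
tool axes in jig (cols)
 [[-1.     0.002  0.003]
 [ 0.002  1.     0.   ]
 [-0.003  0.    -1.   ]]
```

View pics/scene8.png

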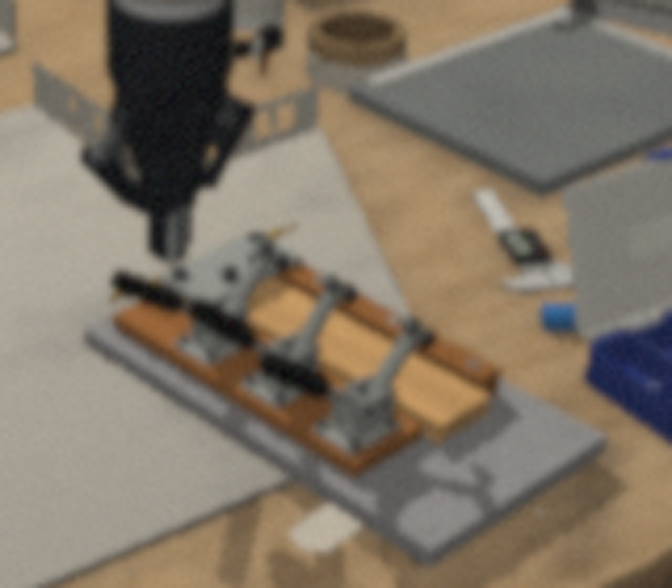

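View pics/wrist8.png

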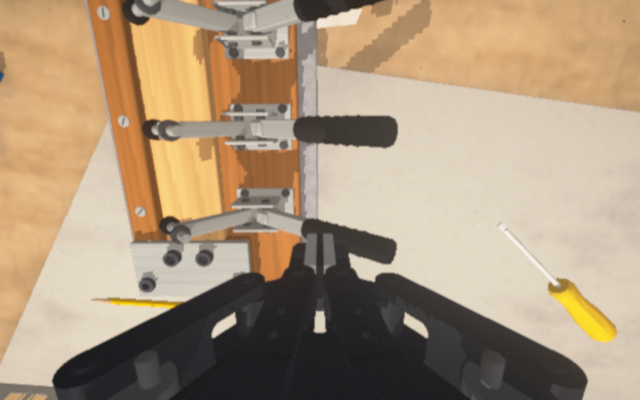

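Call:
step_arm:
  rows:
    - {"slide":[-0.006,0.053,0],"rot":[0,0,0],"gripper":1}
    - {"slide":[0,0,-0.04],"rot":[0,0,0],"gripper":1}
    - {"slide":[0,0,-0.04],"rot":[0,0,0],"gripper":1}
    - {"slide":[-0.001,0.007,-0.04],"rot":[0,0,0],"gripper":1}
    - {"slide":[-0.001,0.007,-0.04],"rot":[0,0,0],"gripper":1}
    - {"slide":[-0.001,0.007,-0.04],"rot":[0,0,0],"gripper":1}
    - {"slide":[-0.001,0.007,-0.04],"rot":[0,0,0],"gripper":1}
    - {"slide":[-0.001,0.007,-0.04],"rot":[0,0,0],"gripper":1}
    - {"slide":[0,0,0],"rot":[0,0,0],"gripper":1}
    - {"slide":[0,0,0],"rot":[0,0,0],"gripper":1}

```text
clock: 15.65
ee_pos: [0.6312, 0.3403, 0.0906]
ee_rot: [-0.181, 3.132, 0.002]
force: [0.5, 0.6, 1.8]
finger_gap: -0.0
```

```bash
python3 shot.py 9
```

```text
t 15.65 tcp [0.6312 0.3403 0.0906] jig tcp [ 59.9 122.4  83.6] jig tip [ 60.  122.5  66.6] F(jig) [0.6 0.6 1.8] gap -0.0
tool axes in jig (cols)
 [[-1.     0.002  0.004]
 [ 0.002  1.     0.001]
 [-0.004  0.001 -1.   ]]
```

View pics/wrist9.png

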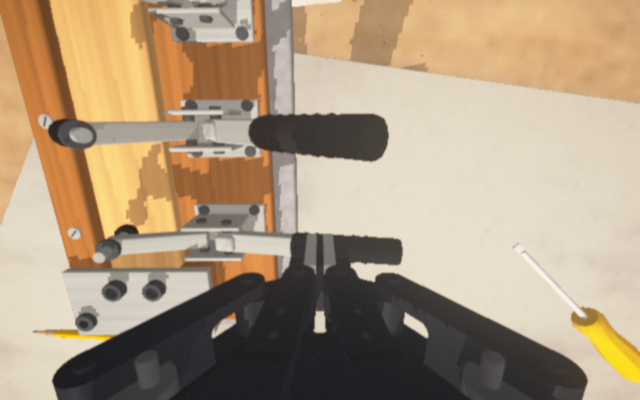

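View pics/scene9.png

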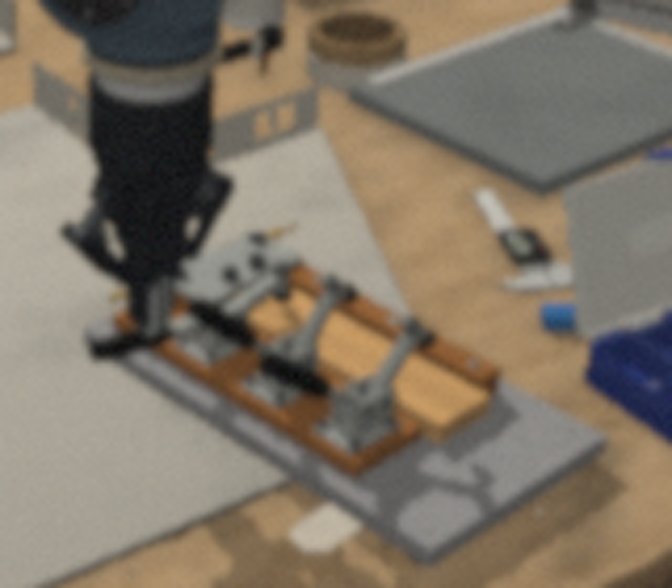

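Call:
step_arm:
  rows:
    - {"slide":[0,0.005,-0.025],"rot":[0,0,0],"gripper":1}
    - {"slide":[0,0,-0.025],"rot":[0,0,0],"gripper":1}
    - {"slide":[0,0,-0.02],"rot":[0,0,0],"gripper":1}
    - {"slide":[0,0,-0.02],"rot":[0,0,0],"gripper":1}
    - {"slide":[0,0,0],"rot":[0,0,0],"gripper":1}
    - {"slide":[0,0,0],"rot":[0,0,0],"gripper":1}
    - {"slide":[0,0,0],"rot":[0,0,0],"gripper":1}
    - {"slide":[0,0,0],"rot":[0,0,0],"gripper":1}
    - {"slide":[0,0,0],"rot":[0,0,0],"gripper":1}
    - {"slide":[0,0,0],"rot":[0,0,0],"gripper":1}

```text
clock: 16.75
ee_pos: [0.6314, 0.3419, 0.0776]
ee_rot: [-0.181, 3.131, 0.005]
force: [-1.7, 1.3, 3.0]
finger_gap: 0.005
```

```bash
python3 shot.py 10
```

```text
t 16.75 tcp [0.6314 0.3419 0.0776] jig tcp [ 60.3 124.   70.6] jig tip [ 60.4 124.   53.6] F(jig) [-1.5  1.5  3. ] gap 0.01
tool axes in jig (cols)
 [[-1.     0.002  0.006]
 [ 0.002  1.     0.003]
 [-0.006  0.003 -1.   ]]
```

View pics/scene10.png

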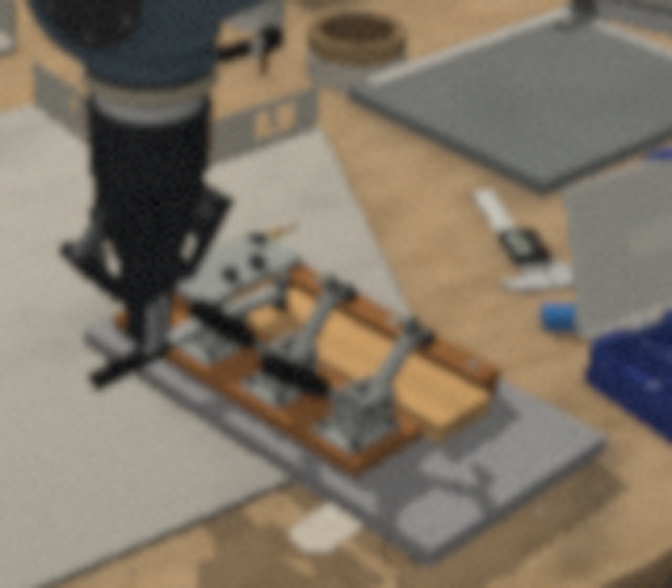

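Call:
step_arm:
  rows:
    - {"slide":[0,0,-0.012],"rot":[0,0,0],"gripper":1}
    - {"slide":[0,0,-0.012],"rot":[0,0,0],"gripper":1}
    - {"slide":[0,0,-0.012],"rot":[0,0,0],"gripper":1}
    - {"slide":[0,0,-0.012],"rot":[0,0,0],"gripper":1}
    - {"slide":[0,0,0],"rot":[0,0,0],"gripper":1}
    - {"slide":[0,0,0],"rot":[0,0,0],"gripper":1}
    - {"slide":[0,0,0],"rot":[0,0,0],"gripper":1}
    - {"slide":[0,0,0],"rot":[0,0,0],"gripper":1}
    - {"slide":[0,0,0],"rot":[0,0,0],"gripper":1}
    - {"slide":[0,0,0],"rot":[0,0,0],"gripper":1}

```text
clock: 17.85
ee_pos: [0.6317, 0.3421, 0.0751]
ee_rot: [-0.181, 3.13, 0.005]
force: [-1.8, 0.5, 3.0]
finger_gap: 0.0
```

```bash
python3 -c "
from h import *
rep()"
```

```text
t 17.85 tcp [0.6317 0.3421 0.0751] jig tcp [ 60.5 124.1  68.1] jig tip [ 60.7 124.2  51.1] F(jig) [-1.7  0.7  3. ] gap 0.0
tool axes in jig (cols)
 [[-1.     0.002  0.006]
 [ 0.002  1.     0.003]
 [-0.006  0.003 -1.   ]]
```

Call:
step_arm:
  rows:
    - {"slide":[0,0,-0.015],"rot":[0,0,0],"gripper":1}
    - {"slide":[0,0,-0.02],"rot":[0,0,0],"gripper":1}
    - {"slide":[0,0,-0.02],"rot":[0,0,0],"gripper":1}
    - {"slide":[0,0,0.1],"rot":[0,0,0],"gripper":1}
    - {"slide":[0,0,0.2],"rot":[0,0,0],"gripper":1}
    - {"slide":[0,0,0.25],"rot":[0,0,0],"gripper":1}
    - {"slide":[0,0,0.13],"rot":[0,0,0],"gripper":1}
    - {"slide":[-0.2,-0.06,0],"rot":[0,0,0],"gripper":1}
    - {"slide":[-0.2,-0.06,0],"rot":[0,0,0],"gripper":1}
    - {"slide":[0,0,0],"rot":[0,0,0],"gripper":1}

```text
clock: 18.85
ee_pos: [0.57, 0.3216, 0.1788]
ee_rot: [-0.18, 3.13, 0.0]
force: [0.2, 0.5, -0.9]
finger_gap: -0.006
```

```bash
python3 shot.py 11
```

```text
t 18.85 tcp [0.57   0.3216 0.1788] jig tcp [ -3.1 111.  171.8] jig tip [ -3.  111.  154.8] F(jig) [ 0.3  0.5 -0.9] gap -0.01
tool axes in jig (cols)
 [[-1.     0.003  0.006]
 [ 0.003  1.    -0.   ]
 [-0.006 -0.    -1.   ]]
```

View pics/scene11.png

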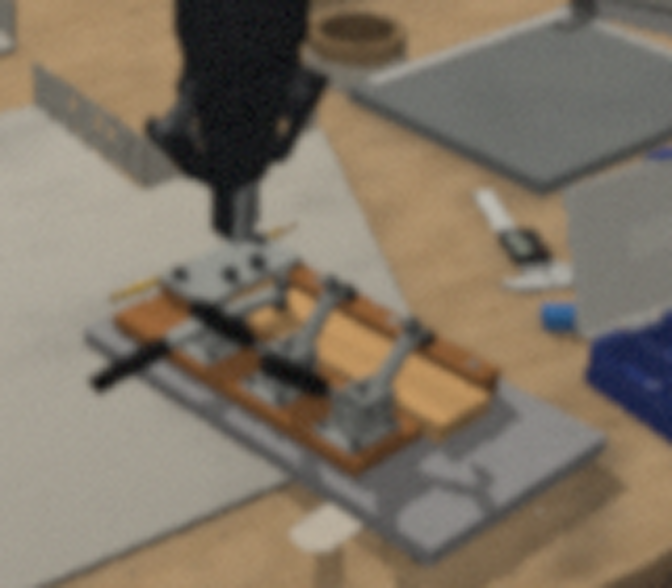

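View pics/wrist11.png

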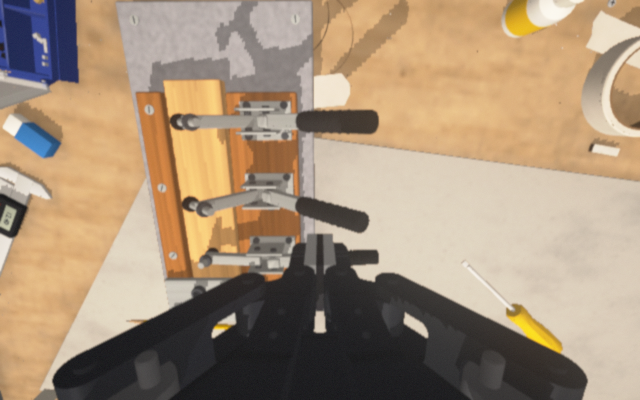

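```bash
cat > ang.py <<'E'
from h import *
import sys
c=sys.argv[1]
p,d=bot.read_camera(c);C=cloud(c,d);cc,ss=np.cos(YAW),np.sin(YAW)
e=C[...,:2]-O;X=1000*(cc*e[...,0]+ss*e[...,1]);Y=1000*(-ss*e[...,0]+cc*e[...,1]);Z=1000*(C[...,2]-.007)
for x in (60,-5,-70):
    m=(abs(X-x)<8)&(Y>110)&(Y<164)&(Z>35)&(Z<140)
    if m.sum()>8:
        k=np.polyfit(Y[m],Z[m],1); print(x,m.sum(),"slope angle",round(float(np.arctan(k[0])),3),"z at 136",round(float(np.polyval(k,136)),1))
E
python3 ang.py scene
```

```text
60 91 slope angle -0.077 z at 136 49.0
-5 81 slope angle 0.727 z at 136 114.1
-70 85 slope angle 0.647 z at 136 107.0
```

Call:
step_arm:
  rows:
    - {"slide":[-0.012,0.012,0],"rot":[0,0,0],"gripper":1}
    - {"slide":[0,0,-0.13],"rot":[0,0,0],"gripper":1}
    - {"slide":[0,0,-0.13],"rot":[0,0,0],"gripper":1}
    - {"slide":[0,0,-0.05],"rot":[0,0,0],"gripper":1}
    - {"slide":[-0.001,0.008,-0.04],"rot":[0,0,0],"gripper":1}
    - {"slide":[-0.001,0.008,-0.04],"rot":[0,0,0],"gripper":1}
    - {"slide":[-0.001,0.008,-0.04],"rot":[0,0,0],"gripper":1}
    - {"slide":[-0.001,0.008,-0.04],"rot":[0,0,0],"gripper":1}
    - {"slide":[-0.001,0.008,-0.04],"rot":[0,0,0],"gripper":1}
    - {"slide":[0,0,0],"rot":[0,0,0],"gripper":1}

```text
clock: 20.0
ee_pos: [0.5748, 0.3329, 0.1002]
ee_rot: [-0.178, 3.123, 0.005]
force: [0.6, 0.1, 0.5]
finger_gap: -0.002
```

```bash
python3 shot.py 12
```

```text
t 20.0 tcp [0.5748 0.3329 0.1002] jig tcp [  3.  121.6  93.2] jig tip [  3.2 121.7  76.2] F(jig) [0.6 0.  0.5] gap -0.0
tool axes in jig (cols)
 [[-1.     0.004  0.014]
 [ 0.004  1.     0.002]
 [-0.014  0.003 -1.   ]]
```

View pics/scene12.png

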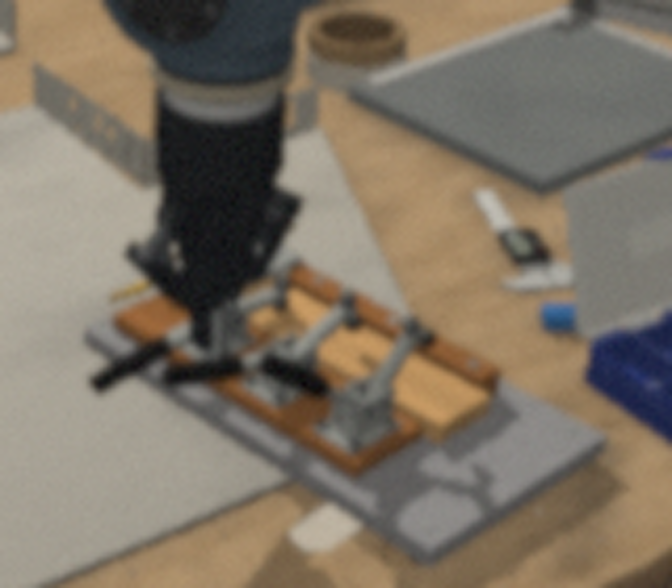

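View pics/wrist12.png

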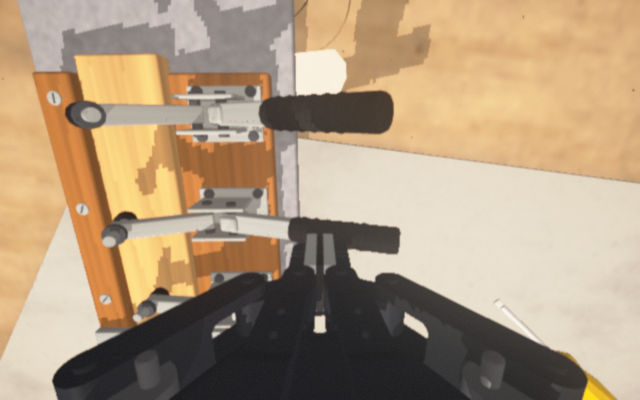

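Call:
step_arm:
  rows:
    - {"slide":[0,0,0.04],"rot":[0,0,0],"gripper":1}
    - {"slide":[-0.055,-0.006,0],"rot":[0,0,0],"gripper":1}
    - {"slide":[0,0,0],"rot":[0,0,0],"gripper":1}
    - {"slide":[0,0,-0.04],"rot":[0,0,0],"gripper":1}
    - {"slide":[0,0.007,-0.04],"rot":[0,0,0],"gripper":1}
    - {"slide":[0,0.007,-0.03],"rot":[0,0,0],"gripper":1}
    - {"slide":[0,0,-0.03],"rot":[0,0,0],"gripper":1}
    - {"slide":[0,0,-0.02],"rot":[0,0,0],"gripper":1}
    - {"slide":[0,0,0],"rot":[0,0,0],"gripper":1}
    - {"slide":[0,0,0],"rot":[0,0,0],"gripper":1}

```text
clock: 21.1
ee_pos: [0.5662, 0.3346, 0.0821]
ee_rot: [-0.177, 3.121, 0.007]
force: [-0.8, 1.0, 3.8]
finger_gap: -0.0
```

```bash
python3 shot.py 13
```

```text
t 21.1 tcp [0.5662 0.3346 0.0821] jig tcp [ -5.3 124.4  75.1] jig tip [ -5.  124.4  58.1] F(jig) [-0.6  1.1  3.8] gap -0.0
tool axes in jig (cols)
 [[-1.     0.004  0.016]
 [ 0.004  1.     0.004]
 [-0.016  0.004 -1.   ]]
```

View pics/wrist13.png

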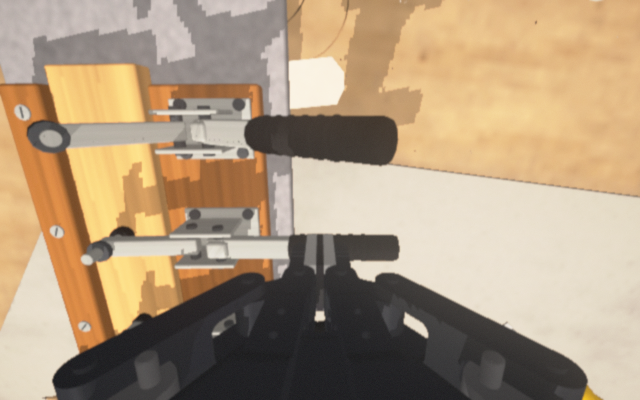

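Call:
step_arm:
  rows:
    - {"slide":[0,0,-0.02],"rot":[0,0,0],"gripper":1}
    - {"slide":[0,0,-0.02],"rot":[0,0,0],"gripper":1}
    - {"slide":[0,0,-0.015],"rot":[0,0,0],"gripper":1}
    - {"slide":[0,0,-0.015],"rot":[0,0,0],"gripper":1}
    - {"slide":[0,0,-0.015],"rot":[0,0,0],"gripper":1}
    - {"slide":[0,0,-0.015],"rot":[0,0,0],"gripper":1}
    - {"slide":[0,0,-0.015],"rot":[0,0,0],"gripper":1}
    - {"slide":[0,0,-0.015],"rot":[0,0,0],"gripper":1}
    - {"slide":[0,0,-0.015],"rot":[0,0,0],"gripper":1}
    - {"slide":[0,0,-0.015],"rot":[0,0,0],"gripper":1}

```text
clock: 22.2
ee_pos: [0.5666, 0.3353, 0.074]
ee_rot: [-0.178, 3.118, 0.009]
force: [-10.2, -4.5, 25.4]
finger_gap: 0.0
```

```bash
python3 -c "
from h import *
rep()"
```

```text
t 22.2 tcp [0.5666 0.3353 0.074 ] jig tcp [ -4.8 125.1  67. ] jig tip [ -4.5 125.1  50. ] F(jig) [-10.6  -3.3  25.4] gap 0.0
tool axes in jig (cols)
 [[-1.     0.003  0.019]
 [ 0.003  1.     0.004]
 [-0.019  0.004 -1.   ]]
```

Call:
step_arm:
  rows:
    - {"slide":[0,0,0.05],"rot":[0,0,0],"gripper":1}
    - {"slide":[0,0,0.2],"rot":[0,0,0],"gripper":1}
    - {"slide":[0,0,0.25],"rot":[-0.03,0.24,0],"gripper":1}
    - {"slide":[0,0,0.2],"rot":[0,0,0],"gripper":1}
    - {"slide":[-0.2,-0.06,0],"rot":[0,0,0],"gripper":1}
    - {"slide":[-0.2,-0.06,0],"rot":[0,0,0],"gripper":1}
    - {"slide":[0,0,0],"rot":[0,0,0],"gripper":1}
    - {"slide":[0,0,0],"rot":[0,0,0],"gripper":1}
    - {"slide":[0,0,0],"rot":[0,0,0],"gripper":1}
    - {"slide":[0,0,0],"rot":[0,0,0],"gripper":1}

```text
clock: 23.2
ee_pos: [0.5053, 0.3143, 0.1809]
ee_rot: [0.178, -3.133, -0.0]
force: [-0.7, 0.9, -0.5]
finger_gap: -0.0
```

```bash
python3 shot.py 14; python3 ang.py scene
```

```text
t 23.2 tcp [0.5053 0.3143 0.1809] jig tcp [-68.2 111.4 173.9] jig tip [-68.2 111.4 156.9] F(jig) [-0.6  1.  -0.5] gap -0.0
tool axes in jig (cols)
 [[-1.     0.004 -0.003]
 [ 0.004  1.     0.001]
 [ 0.003  0.001 -1.   ]]
60 97 slope angle -0.088 z at 136 49.0
-5 101 slope angle -0.065 z at 136 48.9
-70 86 slope angle 0.641 z at 136 107.0
```

View pics/scene14.png

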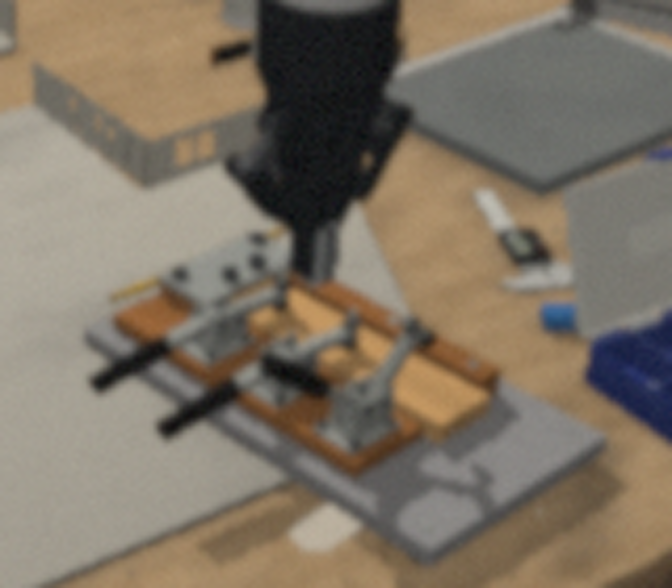

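Stop and mid handles are down in the picture (grips near (130,365) and (195,405)); the end handle is still up. Now the last one.

Call:
step_arm:
  rows:
    - {"slide":[-0.012,0.012,-0.1],"rot":[0,0,0],"gripper":1}
    - {"slide":[0,0,-0.12],"rot":[0,0,0],"gripper":1}
    - {"slide":[0,0,-0.1],"rot":[0,0,0],"gripper":1}
    - {"slide":[-0.001,0.008,-0.04],"rot":[0,0,0],"gripper":1}
    - {"slide":[-0.001,0.008,-0.04],"rot":[0,0,0],"gripper":1}
    - {"slide":[-0.001,0.008,-0.04],"rot":[0,0,0],"gripper":1}
    - {"slide":[-0.001,0.008,-0.04],"rot":[0,0,0],"gripper":1}
    - {"slide":[-0.001,0.008,-0.04],"rot":[0,0,0],"gripper":1}
    - {"slide":[0,0,0],"rot":[0,0,0],"gripper":1}
    - {"slide":[0,0,0],"rot":[0,0,0],"gripper":1}

```text
clock: 24.35
ee_pos: [0.5051, 0.3239, 0.1012]
ee_rot: [-0.177, 3.136, 0.004]
force: [0.4, -0.9, 0.8]
finger_gap: 0.003
```

```bash
python3 shot.py 15
```

```text
t 24.35 tcp [0.5051 0.3239 0.1012] jig tcp [-67.3 121.   94.2] jig tip [-67.3 121.   77.2] F(jig) [ 0.3 -1.   0.8] gap 0.0
tool axes in jig (cols)
 [[-1.     0.005  0.001]
 [ 0.005  1.     0.002]
 [-0.001  0.002 -1.   ]]
```

View pics/wrist15.png

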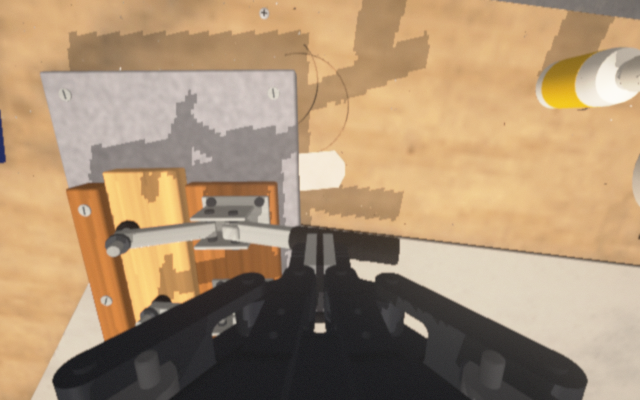

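Call:
step_arm:
  rows:
    - {"slide":[-0.01,0.007,-0.04],"rot":[0,0,0],"gripper":1}
    - {"slide":[0,0.007,-0.04],"rot":[0,0,0],"gripper":1}
    - {"slide":[0,0.007,-0.03],"rot":[0,0,0],"gripper":1}
    - {"slide":[0,0,-0.025],"rot":[0,0,0],"gripper":1}
    - {"slide":[0,0,-0.02],"rot":[0,0,0],"gripper":1}
    - {"slide":[0,0,-0.02],"rot":[0,0,0],"gripper":1}
    - {"slide":[0,0,-0.015],"rot":[0,0,0],"gripper":1}
    - {"slide":[0,0,-0.015],"rot":[0,0,0],"gripper":1}
    - {"slide":[0,0,-0.015],"rot":[0,0,0],"gripper":1}
    - {"slide":[0,0,-0.015],"rot":[0,0,0],"gripper":1}

```text
clock: 25.45
ee_pos: [0.5044, 0.3287, 0.0737]
ee_rot: [-0.178, 3.132, 0.007]
force: [-11.5, -5.1, 30.0]
finger_gap: -0.003
```

```bash
python3 -c "
from h import *
rep()"
```

```text
t 25.45 tcp [0.5044 0.3287 0.0737] jig tcp [-67.4 125.8  66.7] jig tip [-67.4 125.8  49.7] F(jig) [-12.   -3.7  30. ] gap -0.0
tool axes in jig (cols)
 [[-1.     0.004  0.004]
 [ 0.004  1.     0.004]
 [-0.004  0.004 -1.   ]]
```

Firm stop reached. Rise and withdraw towards the start pose, clear of everything.

Call:
step_arm:
  rows:
    - {"slide":[0,0,0.05],"rot":[0,0,0],"gripper":1}
    - {"slide":[0,0,0.2],"rot":[0,0,0],"gripper":1}
    - {"slide":[0,0,0.3],"rot":[0,0,0],"gripper":1}
    - {"slide":[0,0,0.3],"rot":[0,0,0],"gripper":1}
    - {"slide":[0,0,0.2],"rot":[0,0,0],"gripper":1}
    - {"slide":[-0.25,0.12,0],"rot":[0,0,0],"gripper":1}
    - {"slide":[-0.25,0.12,0],"rot":[0,0,0],"gripper":1}
    - {"slide":[-0.25,0.12,0],"rot":[0,0,0],"gripper":1}
    - {"slide":[-0.25,0.12,0],"rot":[0,0,0],"gripper":1}
    - {"slide":[0,0,0],"rot":[0,0,0],"gripper":1}

```text
clock: 26.45
ee_pos: [0.3481, 0.3985, 0.2346]
ee_rot: [-0.173, 3.137, -0.001]
force: [0.5, 0.4, -0.1]
finger_gap: -0.001
```

```bash
python3 shot.py 16; python3 ang.py scene; python3 ang.py top; python3 - <<'E'
from h import *
p,d=bot.read_camera("top");cv2.imwrite("pics/topF.png",p[:,:,::-1])
overlay("top",p[:,:,::-1].copy(),O,YAW,(310,450,130,305),3.4,"pics/topFo.png")
a=cv2.imread("pics/top0.png").astype(int);b=p[:,:,::-1].astype(int);
for n,(x0,x1,y0,y1) in dict(tape=(165,250,245,305),glue=(262,285,287,308),pencil=(358,440,134,146)).items(): print(n,abs(a-b)[y0:y1,x0:x1].mean())
E
```

```text
t 26.45 tcp [0.3481 0.3985 0.2346] jig tcp [-214.4  213.4  227.6] jig tip [-214.4  213.4  210.6] F(jig) [ 0.6  0.3 -0.1] gap -0.0
tool axes in jig (cols)
 [[-1.     0.007 -0.   ]
 [ 0.007  1.    -0.001]
 [-0.    -0.001 -1.   ]]
60 95 slope angle -0.075 z at 136 48.9
-5 102 slope angle -0.08 z at 136 48.9
-70 111 slope angle -0.091 z at 136 49.3
60 167 slope angle -0.099 z at 136 49.4
-5 172 slope angle -0.065 z at 136 49.2
-70 176 slope angle -0.079 z at 136 49.6
tape 0.7805882352941177
glue 0.7612146307798482
pencil 0.7411924119241192
```

View pics/topFo.png

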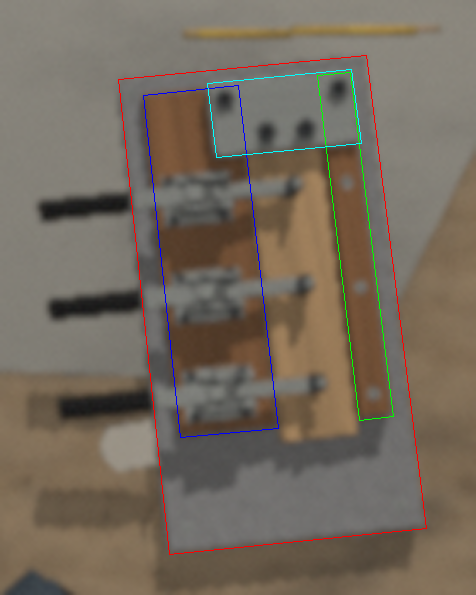

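View pics/topF.png

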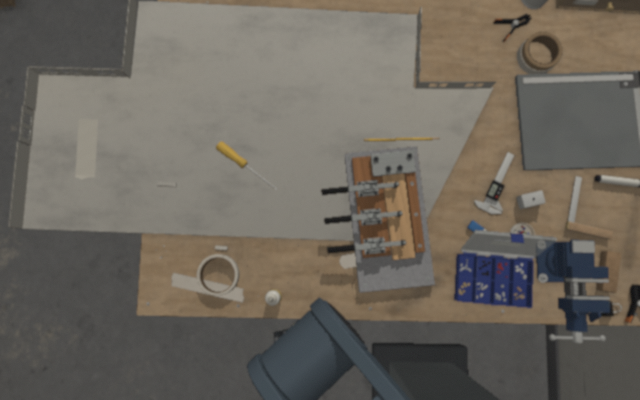

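```bash
python3 -c "
from rig import bot
print(bot.hand_in())"
```

```text
the job is handed in; nothing more can be done
None
```

The batten is home against the end stop, all three clamp handles are down, and the job was handed in at about 26.7 s of the 48 s allowed.

- **Batten:** I pushed its free end with the closed fingertips while all three clamps were open. At the stop the force rose to about 14 N with no further movement. The top camera then put the free end at jig x about -105 mm, which is the home position, and it looked unmoved after clamping.
- **Clamps:** I pressed them in the order stop, middle, end. The middle and end handles were pressed on to the firm stop, at 25 to 30 N on the tool. For the stop handle I judged it by fingertip height, because I took no force reading at the end of that press. In the last depth images the three handles lie 0.07 to 0.10 rad below level, so all are past the clamped position.
- **Forces:** The 25 to 30 N at the firm stops was more than the clamps needed, and not a very light touch.
- **Middle handle:** The fingertip first came down about 8 mm off its centre line. I lifted slightly, re-centred and finished the press.
- **Other items:** The glue bottle, tape and pencil areas match the first picture, and the gripper was clear of everything at hand-in.
- **Disagreement:** The wrist camera first placed the free end about 10 mm closer to the stop than the top camera did. I went by touch and the top camera.

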